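# Close up a butt joint by pushing the loose plate home

### The arm

A 6-joint arm with a two-finger parallel gripper is mounted at the origin on the work surface. World frame = base frame: x ahead of the robot, y to its left, z up, the work surface at z = 0. Lengths are in m, angles in rad, forces in N, time in s.
With the tool pointing down it reaches from about 0.35 to 0.975 m from the base axis. Payload 4.9 kg.
Tool frame: the origin (TCP) lies at the very end of the fingers, on their centre line; the grasp point (between the pads) lies 19 mm behind it; z points along the fingers, y is the direction in which the jaws open and shut (so a half turn about z gives the same grasp; the last joint's range is limited). The gripper opens to 85 mm and grips with 20 to 120 N. Pads are 22 mm wide; open, the fingers measure 114 mm over their backs; the gripper's body (76 mm by 85 mm) begins 54 mm behind the grasp point. The pads swing forward as they close: fully open they stand 13 mm farther back than shut.
Start: joints at [1.139, 0.053, 1.613, -0, 1.476, -0.119], TCP at [0.192, 0.595, 0.231] pointing down, gripper open.
Joint ranges: [-3.01, 3.01], [-1.01, 2.22], [0.06, 2.58], [-1.02, 4.17], [0.09, 2.62], [-3.14, 3.14]. Speed limits (rad/s): [2.57, 2.57, 3.14, 3.14, 3.14, 3.14].

### API

Orientations are given as a unit quaternion [w, x, y, z].
In Python, from plant import state, grab_frame, camera_model, job_done, search_frame, masks_of, place_of gives the robot as it stands.
- The arm moves only by the tool drive_tool, never from a script. Its argument "series" is a list of rows, each a list of 2 entries, a list of its own where there are three numbers: the shift along the world's x, y, z in m, then the turn, a rotation vector about the world's x, y, z in degrees. A call has 1 to 8 rows; each row is the pose to reach, as a shift and turn from the pose commanded when the call began; what a row does not reach only later rows make up. A row lasts 1/10 s, in which the tool goes at most 50 mm and 8.59 degrees, less where a joint would pass 70% of its speed; a pose out of reach is approached as far as the arm can. A call with a gripper value outside its range is refused whole. "fingers" is the closure, from -1 (fully open) to 1 (shut), so that 0 is half open, set as the call begins (left out, the last holds). The fingers move at their own pace and stop on an object; the grip force is fixed at half the most. Time passes only in rows, so rows that repeat a pose let the fingers close. It gives the time, the measured TCP pose, the force and the opening at its end, in the units of the state.
- state(): the state, without advancing time (a new reading comes with each control period).
- grab_frame(name): name is "scene" or "top" or "wrist"; returns the picture (384x512x3 uint8, red, green, blue); there is no depth.
- camera_model(name): a dict with "fovy" (degrees; the focal length in pixels is half the picture's height over the tangent of half this angle, whatever the lens; pixels are square), "cx", "cy" (the principal point, pixels), "D" ([k1, k2, p1, p2, k3] as OpenCV has them; the pictures are not rectified), "rvec" (rotation vector, rad) and "tvec" (3), from world to camera coordinates, as OpenCV has them. Camera axes: x right, y down, z forward; pixel columns grow to the right and rows downward; lengths in m; the calibration is good to about 2 mm. A picture is of the moment at which its call begins: read the wrist's pose just before it. camera_model takes no time and is no camera call; for the wrist camera it gives the pose at the moment of the call.
- job_done(): hands the job in, once; it reports no verdict.
Trained networks look in the newest picture that a camera, given by its name, has taken for a name from the list of things; names that differ only in an ending like _2 or _b are one class to them, and where a whole thing is asked for, a point or a joint stands for the part that bears it (a point fixed in the world has none). Each returns a list of dicts, best first, with "confidence" (0 to 1); they miss things now and then, are a little off and sometimes report something else, mostly with a low value. They report only what shows in the picture. A call takes as long as a camera call. They do not tell look-alikes from the thing itself.
- search_frame(camera, name): "location" ([x, y, z] in m, in world coordinates, good to about 4 mm: the middle of the surface that is visible of it).
- masks_of(camera, name): "pixels" (384x512 bool, what is visible of it).
- place_of(camera, name): "location" ([x, y, z] in m, in world coordinates, good to about 4 mm: a listed point, or the origin of a listed thing).
The state is a dict: "time": time; "joint_pos": joint angles; "joint_vel": joint speeds; "joint_efforts": joint torques, N m; "tool_pos": TCP position; "tool_rot": TCP orientation; "contact_force": force on the tool from outside, world axes, zero at the start; "ft_torque": the same for the moment, N m; "gripper_width": opening from 0.0 (shut) to 1.0 (fully open).
Only numpy, scipy, OpenCV 4.12 (cv2) and the standard library are available. Lean on these libraries where they do the work, as an engineer would, in place of code of your own. Each camera call takes 0.05 s, during which the arm holds its last target.

### The job

Fit up the butt joint on the welding bench: push the loose bevelled steel plate along the bench until its bevelled edge lies tight and square against the bevelled edge of the clamped plate and its far end is up against the fence. Just push it with the fingers: it stays flat on the bench and is not picked up. Leave the tools, the can and the pipe offcut where they are.

Things in the scene. Friction and masses are not known exactly. Their poses are not given: they have to be found in the camera images.
- loose_plate: loose steel plate 150 (x) x 70 (y) x 10 mm, 0.65-0.95 kg, right of the clamped plate, turned up to 0.4 rad, back from the fence. Origin: centre of underside; x along its length to the fence, y to the clamped plate. Its +y edge is bevelled: 3 mm root face at y = 35 mm, leaning back 5 mm above; other edges upright. Home: parallel to the clamped plate, origin at (0, -70 mm) in that plate's frame
- clamped_plate: the fixed mating plate, same size, held by a steel toggle clamp with a red handle that reaches over the fence (clamp 70 mm high, at the plate's fence end). Origin at the centre of its underside; x along its length to the fence, which its far end (x = 75 mm) touches; y to the left. Its right-hand (-y) long edge is bevelled, root face at y = -35 mm
- fence: fixed grey steel angle 440 mm long, 40 mm high, 60 mm deep, with two blue holding magnets on its flat leg (53 mm high). Origin at bench height on its upright face that looks to the robot: that face is the plane x = 0 of this frame, from y = -240 to +200 mm, plates on the -x side. Square to the clamped plate
- joint_far (a point): loose plate, bottom corner at the fence end of its bevelled edge (75, 35, 0 mm from its origin)
- joint_near (a point): loose plate, bottom corner at the robot end of its bevelled edge (-75, 35, 0 mm)
- outer_far (a point): loose plate, bottom corner at the fence end of its plain long edge (75, -35, 0 mm)
- pipe_offcut: bystander: upright offcut of steel pipe, 60 mm diameter, 70 mm high, left of the work. Origin at the centre of its underside
- spray_can: bystander: upright white spray can, 64 mm diameter, 170 mm high, right of the work. Origin at the centre of its underside
- wire_brush: bystander: wire brush lying bristles down, 270 x 30 x 36 mm, wooden back, left of the work. Origin at bench height under its middle, x along its length
- slag_hammer: bystander: slag hammer lying flat, 200 mm long with a coil handle, head 160 mm across and 26 mm high at most, right of the work near the robot. Origin at bench height on the neck, x towards the head (45 mm from the origin), handle to x = -150 mm
Not all that is in view belongs to the job. Of the things like the loose_plate, leave any that is blue or purple; of the rest the larger one is meant.

How it is judged:
At the end, for the whole second after the job is handed in: The loose plate lies flat and at rest on the bench; the gap between the two bevelled edges is under 2.5 mm at both ends of the joint, and the gap between the plate's far end and the fence is under 2.5 mm at both its corners (y of each of joint_far, joint_near in the frame of clamped_plate above -0.0375 m and y of loose_plate in the frame of clamped_plate below -0.066 m and x of each of joint_far, outer_far in the frame of fence above -0.0025 m and x of loose_plate in the frame of fence below -0.071 m and height (world z) of loose_plate below 0.003 m and angle between loose_plate's own z axis and vertical below 0.03 rad and linear speed of loose_plate below 0.005 m/s); the robot touches nothing.
It fails at once if the loose plate is lifted off the bench or tipped up (height (world z) of loose_plate above 0.006 m or angle between loose_plate's own z axis and vertical above 0.1 rad).
It fails at once if a tool, the can or the pipe offcut is moved more than 25 mm or knocked over (distance of any of pipe_offcut, spray_can, wire_brush, slag_hammer from where it was at the start of the episode above 0.025 m or angle between any of pipe_offcut, spray_can's own z axis and vertical above 0.3 rad).
It also fails if it takes over 64 s, if anything falls off the work surface, if the arm or the gripper's body presses on something with over 40 N, if the wrist force passes 120 N, or if a joint passes its speed limit or range.

## Working session

There is one attempt and no reset: what is moved stays moved. The work goes in short steps, Python scripts to look and compute and a tool call to move; the robot and the scene stay as the last step left them, time stands still between calls to the robot, and variables do not carry over. Pictures are saved under pics/ and viewed, and the job is handed in when it is done.

Besides the shell and the picture viewer there is one more tool, called as name(argument=value, ...), one argument or row to a line, values as JSON. drive_tool: Moves the arm, as the interface text tells. Its arguments: {"type":"object","properties":{"series":{"type":"array","items":{"type":"array"}},"fingers":{"type":"number"}},"required":["series"]}

```bash
ls; mkdir -p pics; cat > h.py <<'E'
import numpy as np, cv2
from plant import *
def K(m):
    f=192/np.tan(np.radians(m["fovy"])/2)
    return np.array([[f,0,m["cx"]],[0,f,m["cy"]],[0,0,1.]])
def proj(name,P,m=None):
    m=m or camera_model(name)
    p,_=cv2.projectPoints(np.array(P,float).reshape(-1,1,3),np.array(m["rvec"],float),np.array(m["tvec"],float),K(m),np.array(m["D"],float))
    return p.reshape(-1,2)
def unproj(name,px,z,m=None):
    m=m or camera_model(name)
    u=cv2.undistortPoints(np.array(px,float).reshape(-1,1,2),K(m),np.array(m["D"],float)).reshape(-1,2)
    R,_=cv2.Rodrigues(np.array(m["rvec"],float)); t=np.array(m["tvec"],float).ravel()
    d=(R.T@np.c_[u,np.ones(len(u))].T).T; c=-R.T@t
    s=(z-c[2])/d[:,2]
    return c+d*s[:,None]
def save(im,n): cv2.imwrite("pics/"+n,im[:,:,::-1])
E
python3 - <<'E'
from h import *
print(state())
for n in ("top","scene"):
    im=grab_frame(n); save(im,n+"0.png")
    for t in ("loose_plate","clamped_plate","fence"):
        for r in place_of(n,t): print(n,t,r)
        for r in search_frame(n,t): print(n,t,'s',r)
print(state()['time'])
E
```

```text
pics
{'time': 0.0, 'joint_pos': array([ 1.13898229e+00,  5.33609256e-02,  1.61427618e+00, -2.84776267e-06,
        1.47601298e+00, -1.18965108e-01]), 'joint_vel': array([ 0.0007582 ,  0.0023731 ,  0.00054838,  0.00103298, -0.00054179,
        0.00012911]), 'joint_efforts': array([-7.32244807e-04, -3.93673396e+01, -3.70182896e+01, -1.29215741e-04,
        6.94948787e-03, -1.42197089e-05]), 'tool_pos': array([0.19207524, 0.5941032 , 0.23007115]), 'tool_rot': array([-2.78367190e-04,  1.55787110e-01,  9.87790118e-01, -9.90341461e-04]), 'contact_force': array([ 0.45564639, -0.05005975,  0.49739443]), 'ft_torque': array([-0.04676046, -0.01452996, -0.02296156]), 'gripper_width': 1.0012669322954382}
top loose_plate {'location': [0.3725, 0.116, 0.0037], 'confidence': 0.87}
top loose_plate {'location': [0.3391, -0.108, 0.0007], 'confidence': 0.77}
top loose_plate {'location': [0.5413, -0.0836, 0.0028], 'confidence': 0.71}
top loose_plate {'location': [0.5483, -0.2863, -0.0024], 'confidence': 0.56}
top loose_plate s {'location': [0.3719, 0.1178, 0.0109], 'confidence': 0.89}
top loose_plate s {'
[... 514 characters left out ...]
}
scene loose_plate {'location': [0.3477, -0.1105, 0.0001], 'confidence': 0.59}
scene loose_plate s {'location': [0.5475, -0.0873, 0.0061], 'confidence': 0.8}
scene loose_plate s {'location': [0.38, 0.1157, 0.0068], 'confidence': 0.74}
scene loose_plate s {'location': [0.3633, -0.4182, 0.0205], 'confidence': 0.74}
scene loose_plate s {'location': [0.5563, -0.2934, 0.0135], 'confidence': 0.57}
scene loose_plate s {'location': [0.3529, -0.1136, 0.0055], 'confidence': 0.53}
scene clamped_plate {'location': [0.597, 0.1042, -0.0013], 'confidence': 0.68}
scene fence {'location': [0.687, 0.0129, -0.0], 'confidence': 0.69}
scene fence s {'location': [0.7223, -0.0576, 0.0036], 'confidence': 0.72}
0.7
```

View pics/top0.png

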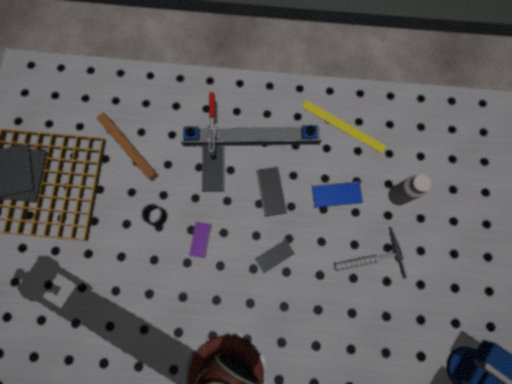

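View pics/scene0.png

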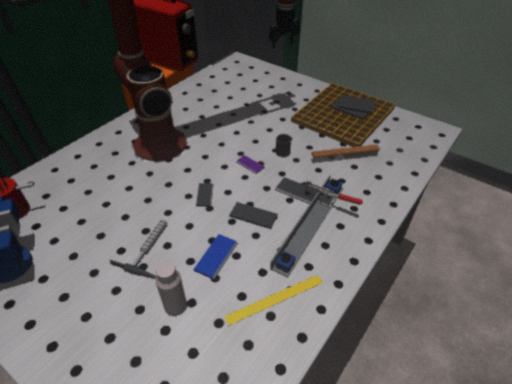

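Plates that could be taken for the loose one, by pixel in the top picture:
- Grey plate at (271,191)
- Grey, shorter plate at (274,256)
- Blue plate at (337,194), excluded by colour
- Purple plate at (200,240), excluded by colour

The larger grey one at (271,191) is meant. The clamped plate is at (213,167) and the fence at about (250,136). I'll check the choice in a close crop and measure it.

```bash
python3 - <<'E'
from h import *
im=cv2.imread("pics/top0.png")[:,:,::-1].copy()
c=im[110:290,170:350]; save(cv2.resize(cv2.convertScaleAbs(c,alpha=1.6),None,fx=3.3,fy=3.3,interpolation=cv2.INTER_CUBIC),"crop0.png")
for m in masks_of("top","loose_plate"):
    k=m["pixels"].astype(np.uint8)
    cs,_=cv2.findContours(k,0,2); q=max(cs,key=cv2.contourArea).reshape(-1,2)
    w=unproj("top",q,0.010)
    r=cv2.minAreaRect((w[:,:2]*1000).astype(np.float32))
    print(m["confidence"],q.mean(0),[np.round(x,1) for x in r],k.sum())
for n in ("pipe_offcut","spray_can","wire_brush","slag_hammer"):
    print(n,place_of("top",n)[:1])
m=camera_model("top");print(m)
E
```

```text
0.94 [200.8974359  237.69230769] [array([372.7, 116.2]), array([ 50.5, 105.7]), np.float64(85.7)] 571
0.9 [271.71153846 190.78846154] [array([540.7, -86.2]), array([155.9,  76.2]), np.float64(15.3)] 1158
0.72 [274.3125 255.625 ] [array([ 343.4, -111.4]), array([ 50.5, 111.1]), np.float64(35.5)] 603
0.61 [336.97435897 193.25641026] [array([ 550.7, -290.5]), array([ 70.7, 152.9]), np.float64(11.3)] 1082
0.37 [407.51612903 189.16129032] [array([ 585.8, -513.8]), array([ 71.3, 143. ]), np.float64(31.6)] 891
pipe_offcut [{'location': [0.6462, 0.3838, 0.0032], 'confidence': 0.7}]
spray_can [{'location': [0.5632, -0.4778, 0.0024], 'confidence': 0.74}]
wire_brush [{'location': [0.6439, 0.3806, 0.0049], 'confidence': 0.94}]
slag_hammer [{'location': [0.369, -0.4377, 0.0008], 'confidence': 0.63}]
{'fovy': 54.94092304643915, 'cx': 253.30673442882815, 'cy': 196.49685138690094, 'D': array([0.01552435, 0.        , 0.        , 0.        , 0.        ]), 'rvec': array([ 2.20682318, -2.01360085,  0.20693016]), 'tvec': array([-0.07949596,  0.50472147,  1.05216367])}
```

View pics/crop0.png

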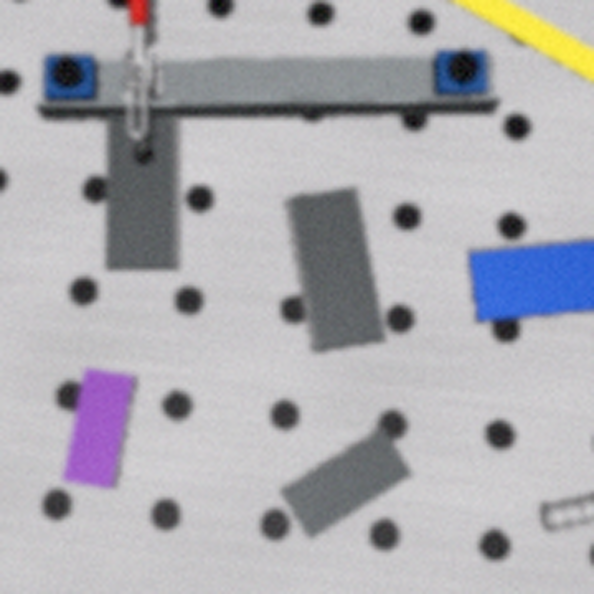

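The crop confirms it. The plate with crop corners (286,198), (357,187), (384,341), (314,352) is the larger grey one. The other grey plate, around (345,483), is clearly smaller. Next I'll measure the poses from edge lines.

```bash
cat >> h.py <<'E'
def edge(g,a,b,half=5,n=60,trim=0.12):
    """subpixel edge points near segment a-b in gray image g: strongest gradient on normals"""
    a=np.array(a,float);b=np.array(b,float);d=(b-a)/np.linalg.norm(b-a);nn=np.array([-d[1],d[0]])
    s=np.arange(-half,half+.01,.25);pts=[]
    gg=cv2.GaussianBlur(g.astype(np.float32),(0,0),0.8)
    for t in np.linspace(trim,1-trim,n):
        p=a+(b-a)*t;q=p+s[:,None]*nn
        v=cv2.remap(gg,q[:,0].astype(np.float32)[None],q[:,1].astype(np.float32)[None],cv2.INTER_CUBIC)[0]
        gr=np.abs(np.gradient(v));i=gr.argmax()
        if 0<i<len(s)-1:
            w=gr[max(0,i-5):i+6];pts.append(p+nn*(s[max(0,i-5):i+6]@w/w.sum()))
    return np.array(pts)
def line(P):
    vx,vy,x,y=cv2.fitLine((P*1000).astype(np.float32),cv2.DIST_HUBER,0,.01,.01).ravel()
    if abs(vx)>abs(vy):
        if vx<0:vx,vy=-vx,-vy
    elif vy<0:vx,vy=-vx,-vy
    return np.array([x,y]),np.array([vx,vy]),np.degrees(np.arctan2(vy,vx))
def meet(l1,l2):
    t=np.linalg.solve(np.c_[l1[1],-l2[1]],l2[0]-l1[0]);return l1[0]+t[0]*l1[1]
E
python3 - <<'E'
from h import *
g=cv2.cvtColor(cv2.imread("pics/top0.png"),cv2.COLOR_BGR2GRAY)
o=np.array([170,110.]);C=lambda *p:o+(np.array(p)+.5)/3.3-.5
def L(a,b,z=.01,**k):
    P=edge(g,C(*a),C(*b),**k); return line(unproj("top",P,z)[:,:2])
lp=[(286,198),(357,187),(384,341),(314,352)]
Ls=[L(lp[i],lp[(i+1)%4]) for i in range(4)]
for n,l in zip(("far","outer","near","joint"),Ls): print(n,np.round(l[0],1),round(float(l[2]),2))
print("corners",[np.round(meet(Ls[i-1],Ls[i]),1) for i in range(4)])
cj=L((178,170),(178,268));cn=L((108,268),(178,268));cl=L((108,120),(108,268))
for n,l in zip(("cjoint","cnear","cleft"),(cj,cn,cl)): print(n,np.round(l[0],1),round(float(l[2]),2))
print("corner",meet(cj,cn),meet(cl,cn))
E
```

```text
far [613.9 -65.7] 103.12
outer [ 553.6 -117.9] 15.27
near [464.9 -95.6] 105.15
joint [537.6 -50.8] 14.42
corners [array([606.3, -33.1], dtype=float32), array([621.7, -99.4], dtype=float32), array([ 476.6, -138.9], dtype=float32), array([458.3, -71.2], dtype=float32)]
cjoint [570.2  61.6] -3.96
cnear [523.3  96.2] 95.29
cleft [575.9 135. ] 6.47
corner [526.1891    64.674736] [520.257   128.68898]
```

drive_tool(
  series=[
    [[0.03,-0.05,0.02],[0,0,-8]],
    [[0.07,-0.09,0.04],[0,0,-16]],
    [[0.1,-0.13,0.06],[0,0,-24]],
    [[0.13,-0.17,0.08],[0,0,-32]],
    [[0.16,-0.21,0.08],[0,0,-40]],
    [[0.18,-0.25,0.08],[0,0,-48]],
    [[0.2,-0.29,0.08],[0,0,-56]],
    [[0.22,-0.33,0.08],[0,0,-64]],
  ],
)

```text
time: 1.75
tool_pos: [0.4079, 0.273, 0.3118]
tool_rot: [0.0, 0.658, 0.753, 0.001]
contact_force: [1.0, 0.6, 0.2]
gripper_width: 1.004
```

drive_tool(
  series=[
    [[0.02,-0.04,0.01],[0,0,-4]],
    [[0.03,-0.08,0.02],[0,0,-8]],
    [[0.05,-0.12,0.02],[0,0,-8]],
    [[0.06,-0.16,0.02],[0,0,-8]],
    [[0.08,-0.2,0.02],[0,0,-8]],
    [[0.1,-0.24,0.02],[0,0,-8]],
    [[0.1,-0.26,0.02],[0,0,-8]],
    [[0.1,-0.26,0.02],[0,0,-8]],
  ],
)

```text
time: 2.55
tool_pos: [0.5074, 0.0125, 0.331]
tool_rot: [-0.0, 0.708, 0.706, -0.0]
contact_force: [0.1, 1.2, 0.1]
gripper_width: 1.001
```

```bash
python3 - <<'E'
from h import *
s=state();print(s["tool_pos"],s["tool_rot"],s["joint_pos"])
m=camera_model("wrist");im=grab_frame("wrist");save(im,"w1.png")
np.save("m1.npy",m,allow_pickle=True)
im=grab_frame("top");save(im,"top1.png");print(m)
E
```

```text
[0.50741283 0.01245055 0.3310205 ] [-6.86445722e-05  7.08109204e-01  7.06102855e-01 -3.28803990e-04] [-1.21940446e-01 -2.70388134e-01  1.74776221e+00 -4.34747410e-04
  1.66473233e+00 -1.19143707e-01]
{'fovy': 70.1986436473757, 'cx': 252.09597968173964, 'cy': 190.7694377759167, 'D': array([-0.06559142,  0.        ,  0.        ,  0.        ,  0.        ]), 'rvec': array([-2.83378944,  0.00477045,  0.00315891]), 'tvec': array([-0.50565126, -0.05639466,  0.47982733])}
```

View pics/w1.png

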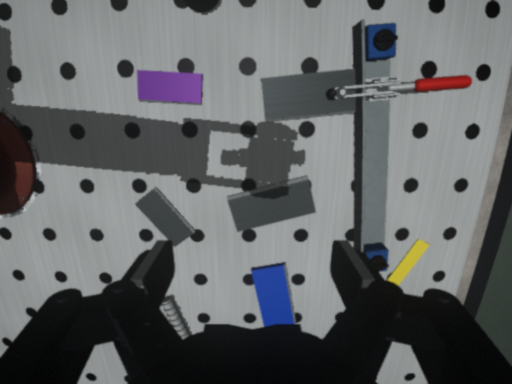

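The wrist view shows the loose plate at (270,205), the clamped plate at (308,94) with the clamp at (380,90), and the fence's base line from about (355,25) to (357,265). I'll fit the edges here.

```bash
python3 - <<'E'
from h import *
m=np.load("m1.npy",allow_pickle=True).item()
im=cv2.imread("pics/w1.png")
save(cv2.resize(cv2.convertScaleAbs(im[10:280,120:420],alpha=1.6),None,fx=2.6,fy=2.2,interpolation=cv2.INTER_CUBIC)[:,:,::-1],"w1c.png")
E
```

```text
(no output)
```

View pics/w1c.png

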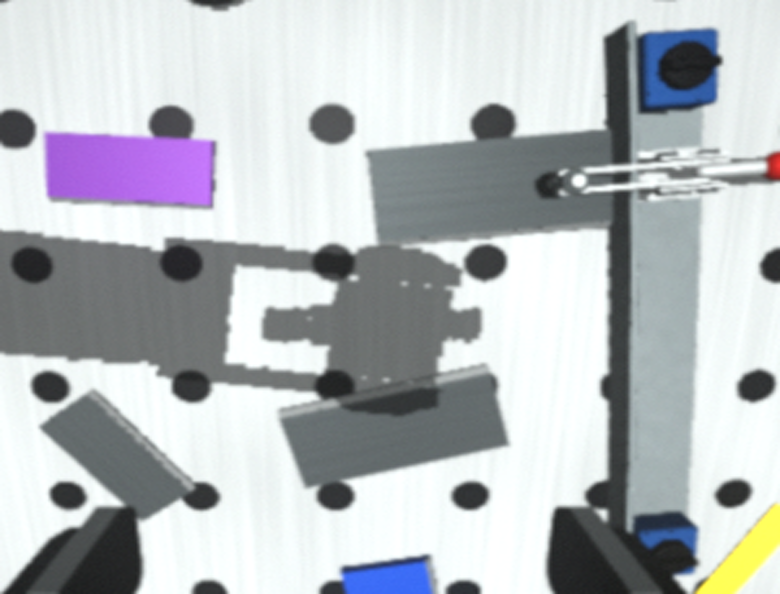

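```bash
python3 - <<'E'
from h import *
m=np.load("m1.npy",allow_pickle=True).item()
R,_=cv2.Rodrigues(m["rvec"]);print("cam",-R.T@m["tvec"])
im=cv2.imread("pics/w1.png");g=cv2.cvtColor(im,cv2.COLOR_BGR2GRAY)
C=lambda p:np.array([120+p[0]/2.6,10+p[1]/2.2])
def L(n,a,b,z,**k):
    P=edge(g,C(a),C(b),**k); l=line(unproj("wrist",P,z,m)[:,:2]);
    r=(unproj("wrist",P,z,m)[:,:2]*1000-l[0])@np.array([-l[1][1],l[1][0]])
    print(n,np.round(l[0],1),round(float(l[2]),2),"res",np.round(np.median(abs(r)),2)); return l
cn=L("cnear",(369,152),(377,243),.01,half=3)
cj=L("cjoint root",(377,243),(610,227),.003,half=3)
cl=L("cleft",(369,150),(607,130),.01,half=3)
fb=L("fence base",(607,100),(610,500),.0,half=3)
lo=L("outer",(305,487),(508,443),.01,half=3)
lj=L("ljoint",(278,410),(487,365),.001,half=3)
lf=L("far",(492,375),(508,443),.01,half=3)
ln=L("near",(280,413),(305,487),.01,half=3)
print("clamped near-joint corner",meet(cn,cj),"cj x fence",meet(cj,fb),"near-left",meet(cn,cl))
print("loose: near/outer",meet(ln,lo),"far/outer",meet(lf,lo),"near/joint",meet(ln,lj),"far/j",meet(lf,lj))
E
```

```text
cam [0.5067702  0.08978941 0.47351837]
cnear [523.2  97.3] 96.13 res 0.27
cjoint root [604.7  69.5] 5.89 res 0.22
cleft [595.4 138.6] 5.98 res 0.26
fence base [684.7   9.6] 95.41 res 0.91
outer [ 552.2 -117.3] 15.45 res 0.23
ljoint [549.8 -44.7] 16.27 res 1.18
far [613.5 -69.1] 102.95 res 0.42
near [ 467.9 -103.8] 104.87 res 0.26
clamped near-joint corner [527.0487    61.501144] cj x fence [678.2814   77.09572] near-left [519.62885 130.61844]
loose: near/outer [ 476.99124 -138.04102] far/outer [620.27563 -98.43899] near/joint [459.2268  -71.15469] far/j [604.26984 -28.82006]
```

drive_tool(
  series=[
    [[0.01,-0.04,0],[0,0,6]],
    [[0.02,-0.08,0],[0,0,6]],
    [[0.03,-0.12,-0.01],[0,0,6]],
    [[0.04,-0.16,-0.02],[0,0,6.1]],
    [[0.04,-0.168,-0.06],[0,0,6.1]],
    [[0.04,-0.168,-0.11],[0,0,6.1]],
    [[0.04,-0.168,-0.16],[0,0,6.1]],
    [[0.04,-0.168,-0.21],[0,0,6.1]],
  ],
  fingers=0,
)

```text
time: 3.45
tool_pos: [0.5475, -0.1517, 0.12]
tool_rot: [0.001, 0.667, 0.745, 0.0]
contact_force: [0.4, -0.1, -0.7]
gripper_width: 0.502
```

drive_tool(
  series=[
    [[0,0,-0.04],[0,0,0]],
    [[0,0,-0.08],[0,0,0]],
    [[0,0,-0.1],[0,0,0]],
    [[0,0,-0.1],[0,0,0]],
    [[0,0,-0.1],[0,0,0]],
  ],
)

```text
time: 3.95
tool_pos: [0.5478, -0.1523, 0.0219]
tool_rot: [0.0, 0.667, 0.745, 0.0]
contact_force: [-0.0, -0.1, 0.4]
gripper_width: 0.497
```

```bash
python3 - <<'E'
from h import *
s=state();print(s["tool_pos"],s["tool_rot"],s["contact_force"],s["gripper_width"],s["time"])
im=grab_frame("wrist");save(im,"w2.png")
E
```

```text
[ 0.54776975 -0.15226381  0.02189817] [2.03799606e-04 6.67416046e-01 7.44685004e-01 1.53253154e-04] [-0.04987582 -0.0935679   0.38212475] 0.4969824768175734 3.95
```

View pics/w2.png

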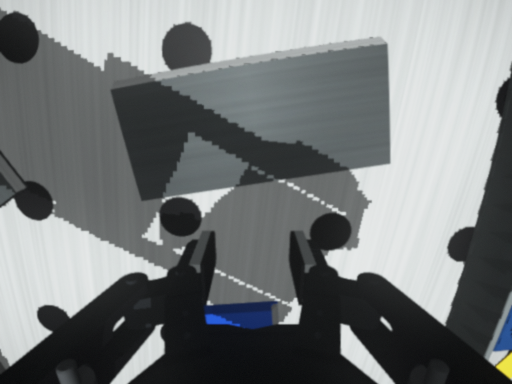

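The fingers stand clear of the plate's plain edge, which runs from (145,200) to (390,163). The blue plate is farther back at (240,315). I'll go down with care.

drive_tool(
  series=[
    [[0,0,-0.006],[0,0,-0.3]],
    [[0,0,-0.01],[0,0,-0.3]],
    [[0,0,-0.014],[0,0,-0.3]],
    [[0,0,-0.018],[0,0,-0.3]],
    [[0,0,-0.018],[0,0,-0.3]],
  ],
)

```text
time: 4.5
tool_pos: [0.5466, -0.153, 0.0025]
tool_rot: [-0.001, 0.67, 0.742, -0.0]
contact_force: [-0.1, -0.1, -0.3]
gripper_width: 0.5
```

drive_tool(
  series=[
    [[0,0,-0.001],[0,0,0]],
    [[0,0,-0.002],[0,0,0]],
    [[0,0,-0.003],[0,0,0]],
    [[0,0,-0.003],[0,0,0]],
  ],
)

```text
time: 4.9
tool_pos: [0.5471, -0.1532, 0.0001]
tool_rot: [-0.0, 0.67, 0.742, -0.0]
contact_force: [0.4, 0.1, -0.7]
gripper_width: 0.5
```

drive_tool(
  series=[
    [[0,0,-0.001],[0,0,0]],
    [[0,0,-0.002],[0,0,0]],
    [[0,0,-0.002],[0,0,0]],
  ],
)

```text
time: 5.2
tool_pos: [0.5473, -0.1533, -0.0017]
tool_rot: [0.0, 0.67, 0.742, 0.0]
contact_force: [0.4, -0.4, -0.7]
gripper_width: 0.495
```

drive_tool(
  series=[
    [[0,0,-0.001],[0,0,0]],
    [[0,0,-0.002],[0,0,0]],
    [[0,0,-0.002],[0,0,0]],
  ],
)

```text
time: 5.5
tool_pos: [0.5474, -0.1533, -0.0019]
tool_rot: [-0.0, 0.67, 0.743, -0.0]
contact_force: [-6.5, 2.2, 12.5]
gripper_width: 0.502
```

Contact with the bench came at TCP z of about -1.8 mm. I'll raise about 4 mm above that and begin pushing along the clamped plate's y, direction (-0.104, 0.995).

drive_tool(
  series=[
    [[0,0,0.006],[0,0,0]],
    [[0,0,0.006],[0,0,0]],
    [[-0.0008,0.008,0.006],[0,0,0]],
    [[-0.0017,0.016,0.006],[0,0,0]],
    [[-0.0025,0.024,0.006],[0,0,0]],
    [[-0.0033,0.032,0.006],[0,0,0]],
    [[-0.0042,0.04,0.006],[0,0,0]],
    [[-0.0042,0.04,0.006],[0,0,0]],
  ],
)

```text
time: 6.3
tool_pos: [0.5426, -0.1116, 0.0019]
tool_rot: [-0.001, 0.67, 0.743, 0.0]
contact_force: [-0.2, 0.3, 0.2]
gripper_width: 0.501
```

```bash
python3 - <<'E'
from h import *
s=state();print(s["tool_pos"],s["tool_rot"],s["contact_force"],s["gripper_width"],s["time"])
im=grab_frame("wrist");save(im,"w3.png")
E
```

```text
[ 0.54262842 -0.11162662  0.00194992] [-6.62441700e-04  6.69671623e-01  7.42656946e-01  3.72652809e-04] [-0.21305166  0.27239068  0.21459255] 0.5010667481347376 6.3
```

View pics/w3.png

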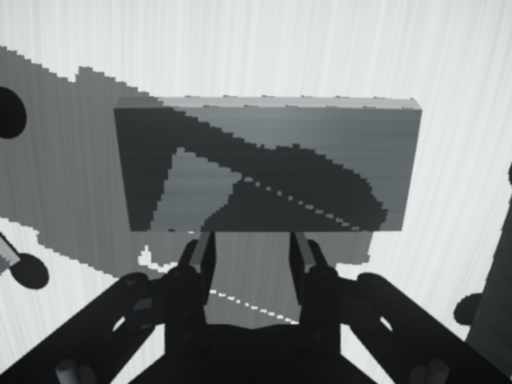

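The plate has turned square to the fingers, with its plain edge lying across both at row 232. I'll keep pushing.

drive_tool(
  series=[
    [[-0.0008,0.008,0],[0,0,0]],
    [[-0.0017,0.016,0],[0,0,0]],
    [[-0.0025,0.024,0],[0,0,0]],
    [[-0.0033,0.032,0],[0,0,0]],
    [[-0.0042,0.04,0],[0,0,0]],
    [[-0.005,0.048,0],[0,0,0]],
    [[-0.0058,0.056,0],[0,0,0]],
    [[-0.0058,0.056,0],[0,0,0]],
  ],
)

```text
time: 7.15
tool_pos: [0.5369, -0.0556, 0.0022]
tool_rot: [-0.001, 0.67, 0.743, 0.001]
contact_force: [-1.2, -0.6, -0.5]
gripper_width: 0.501
```

drive_tool(
  series=[
    [[-0.0008,0.008,0],[0,0,0]],
    [[-0.0015,0.015,0],[0,0,0]],
    [[-0.002,0.02,0],[0,0,0]],
    [[-0.002,0.02,0],[0,0,0]],
  ],
)

```text
time: 7.55
tool_pos: [0.535, -0.0361, 0.0021]
tool_rot: [-0.001, 0.67, 0.743, 0.0]
contact_force: [-1.0, -0.8, 0.1]
gripper_width: 0.498
```

```bash
python3 - <<'E'
from h import *
s=state();print(s["tool_pos"],s["tool_rot"],s["contact_force"],s["gripper_width"],s["time"])
m=camera_model("wrist");im=grab_frame("wrist");save(im,"w4.png");np.save("m4.npy",m,allow_pickle=True)
im=grab_frame("top");save(cv2.resize(im[110:290,170:350],None,fx=3.3,fy=3.3,interpolation=cv2.INTER_CUBIC),"t4.png")
E
```

```text
[ 0.53495708 -0.0361313   0.00213618] [-5.95264433e-04  6.69802105e-01  7.42539325e-01  3.69823332e-04] [-0.96026158 -0.82972465  0.10306942] 0.4984353500146891 7.55
```

View pics/w4.png

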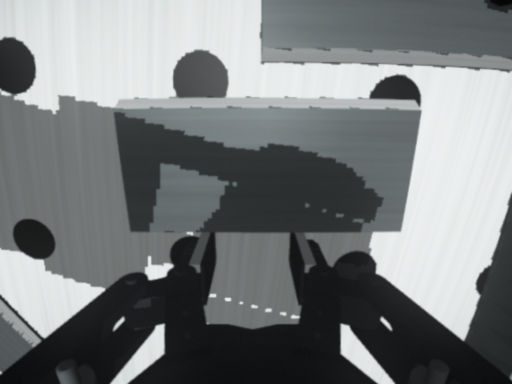

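View pics/t4.png

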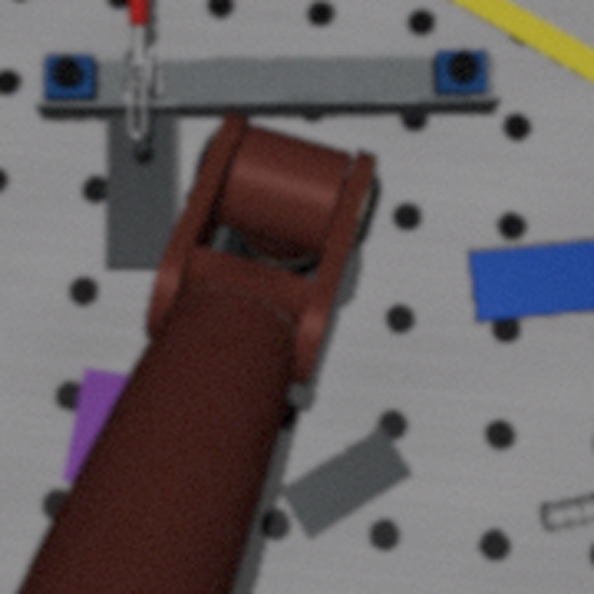

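The bevelled edge of the loose plate runs from (117,100) to (420,99), and the clamped plate's bevel foot from (262,63) to (512,70). I'll measure the gap and the angle.

```bash
python3 - <<'E'
from h import *
m=np.load("m4.npy",allow_pickle=True).item()
g=cv2.cvtColor(cv2.imread("pics/w4.png"),cv2.COLOR_BGR2GRAY)
def L(n,a,b,z,**k):
    P=edge(g,a,b,**k);w=unproj("wrist",P,z,m)[:,:2]; l=line(w)
    r=(w*1000-l[0])@np.array([-l[1][1],l[1][0]])
    print(n,np.round(l[0],1),round(float(l[2]),2),"res",np.round(np.median(abs(r)),2)); return l
cj=L("cj root",(262,63),(510,70),.003,half=5)
ct=L("cj top",(262,48),(500,58),.01,half=4)
cn=L("cnear",(262,8),(263,46),.01,half=4,trim=.05)
lj=L("lj root",(200,100),(370,100),.003,half=3)
lt=L("lj top",(160,108),(415,109),.01,half=3,trim=.03)
lo=L("outer",(133,232),(402,231),.01,half=4)
lf=L("far",(419,112),(402,229),.01,half=4)
ln=L("near",(115,112),(132,229),.01,half=4)
print("J near",meet(cj,cn))
co=[meet(a,b) for a,b in ((ln,lo),(lf,lo),(lf,lt),(ln,lt))];print(np.round(co,1))
E
```

```text
cj root [582.9  66.4] 6.11 res 0.15
cj top [578.5  71.2] 6.0 res 0.25
cnear [526.1  75.2] 93.85 res 0.13
lj root [556.4  47.2] 6.24 res 0.01
lj top [535.6  40.5] 5.81 res 0.19
outer [552.2 -23.3] 5.74 res 0.02
far [611.1  17.1] 95.8 res 0.07
near [462.2   2.9] 95.88 res 0.07
J near [527.0928    60.376595]
[[465.7 -32. ]
 [614.6 -17. ]
 [608.   47.9]
 [459.1  32.7]]
```

drive_tool(
  series=[
    [[-0.0006,0.006,0],[0,0,0]],
    [[-0.0012,0.011,0],[0,0,0]],
    [[-0.0012,0.011,0],[0,0,0]],
    [[0.0,-0.004,0],[0,0,0]],
    [[0.0,-0.014,0.01],[0,0,0]],
    [[0.0,-0.014,0.06],[0,0,0]],
    [[0,-0.014,0.1],[0,0,-8]],
    [[-0.02,0.0,0.1],[0,0,-16]],
  ],
)

```text
time: 8.45
tool_pos: [0.5216, -0.0402, 0.1114]
tool_rot: [0.006, 0.769, 0.639, 0.005]
contact_force: [0.4, 1.1, 0.2]
gripper_width: 0.501
```

drive_tool(
  series=[
    [[-0.03,0.02,0.0],[0,0,-8]],
    [[-0.08,0.045,0.0],[0,0,-16]],
    [[-0.08,0.045,0.0],[0,0,-24]],
    [[-0.08,0.045,0],[0,0,-32]],
    [[-0.08,0.045,0],[0,0,-40]],
    [[-0.08,0.045,0],[0,0,-48]],
    [[-0.08,0.045,0],[0,0,-56]],
    [[-0.08,0.045,0],[0,0,-64]],
  ],
)

```text
time: 9.25
tool_pos: [0.4355, 0.0071, 0.1032]
tool_rot: [-0.0, 0.991, 0.135, 0.001]
contact_force: [-0.0, 0.5, 0.5]
gripper_width: 0.501
```

drive_tool(
  series=[
    [[0,0,0],[0,0,-8]],
    [[0,0,0],[0,0,-10]],
    [[0,0,0],[0,0,-10]],
    [[0,0,0],[0,0,-10]],
  ],
)

```text
time: 9.65
tool_pos: [0.4354, 0.0073, 0.1028]
tool_rot: [-0.0, 0.999, 0.051, 0.0]
contact_force: [0.3, 0.7, -0.3]
gripper_width: 0.498
```

```bash
python3 - <<'E'
from h import *
s=state();print(s["tool_pos"],s["tool_rot"],s["contact_force"],s["gripper_width"],s["time"])
q=s["tool_rot"];print("yaw",2*np.degrees(np.arctan2(q[2],q[1]))-90)
m=camera_model("wrist");im=grab_frame("wrist");save(im,"w5.png");np.save("m5.npy",m,allow_pickle=True)
E
```

```text
[0.43542234 0.00727978 0.10282598] [-1.65239598e-05  9.98683146e-01  5.13012770e-02  3.89983809e-04] [ 0.28549181  0.69640683 -0.25205777] 0.49812908585579063 9.65
yaw -84.11872456853636
```

View pics/w5.png

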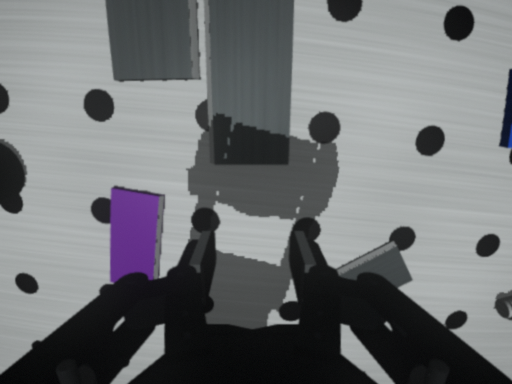

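The loose plate's near end is at row 163, columns 211–289, roughly centred between the fingers. The clamped plate sits to its left with a narrow parallel gap. I'll go down and push along (0.9945, 0.1045).

drive_tool(
  series=[
    [[0,-0.002,-0.045],[0,0,0]],
    [[0,-0.002,-0.085],[0,0,0]],
    [[0,-0.002,-0.098],[0,0,0]],
    [[0,-0.002,-0.1],[0,0,0]],
    [[0,-0.002,-0.1],[0,0,0]],
  ],
)

```text
time: 10.2
tool_pos: [0.4361, 0.0056, 0.0033]
tool_rot: [0.0, 0.999, 0.051, 0.001]
contact_force: [-0.3, 0.2, 0.7]
gripper_width: 0.496
```

drive_tool(
  series=[
    [[0.008,0.0008,0],[0,0,0]],
    [[0.016,0.0017,0],[0,0,0]],
    [[0.024,0.0025,0],[0,0,0]],
    [[0.032,0.0034,0],[0,0,0]],
    [[0.04,0.0042,0],[0,0,0]],
    [[0.048,0.005,0],[0,0,0]],
    [[0.056,0.0059,0],[0,0,0]],
    [[0.056,0.0059,0],[0,0,0]],
  ],
)

```text
time: 11.0
tool_pos: [0.4925, 0.0117, 0.0031]
tool_rot: [0.0, 0.999, 0.052, 0.0]
contact_force: [-1.4, -0.7, 0.8]
gripper_width: 0.501
```

```bash
python3 - <<'E'
from h import *
s=state();print(s["tool_pos"],s["tool_rot"],s["contact_force"],s["gripper_width"],s["time"])
m=camera_model("wrist");im=grab_frame("wrist");save(im,"w6.png");np.save("m6.npy",m,allow_pickle=True)
E
```

```text
[0.49254253 0.01173274 0.0031431 ] [1.14084380e-04 9.98671050e-01 5.15364659e-02 3.37446492e-04] [-1.35989217 -0.72207547  0.79252816] 0.5013186001708668 11.0
```

View pics/w6.png

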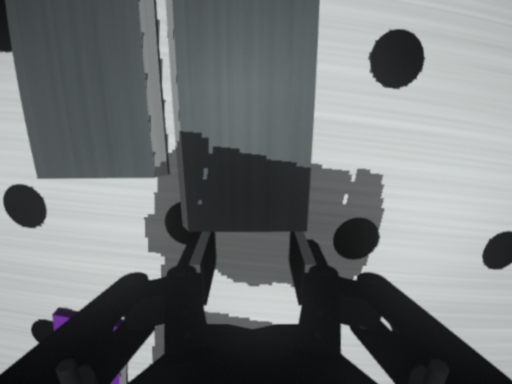

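The plate runs straight with its near edge at row 232, and a thin parallel gap shows at column 168. About 30 mm remains.

drive_tool(
  series=[
    [[0.008,0.0008,0],[0,0,0]],
    [[0.016,0.0017,0],[0,0,0]],
    [[0.021,0.0022,0],[0,0,0]],
    [[0.024,0.0025,0],[0,0,0]],
    [[0.026,0.0027,0],[0,0,0]],
    [[0.026,0.0027,0],[0,0,0]],
  ],
)

```text
time: 11.65
tool_pos: [0.5166, 0.0144, 0.0023]
tool_rot: [-0.0, 0.999, 0.051, -0.001]
contact_force: [-5.1, -0.5, 3.7]
gripper_width: 0.501
```

drive_tool(
  series=[
    [[0.001,0.0001,0],[0,0,0]],
    [[0.002,0.0002,0],[0,0,0]],
    [[0.002,0.0002,0],[0,0,0]],
  ],
)

```text
time: 11.95
tool_pos: [0.5182, 0.0146, 0.0023]
tool_rot: [-0.0, 0.999, 0.051, -0.002]
contact_force: [-7.6, -0.5, 4.6]
gripper_width: 0.498
```

drive_tool(
  series=[
    [[0.001,0.0001,0],[0,0,0]],
    [[0.002,0.0002,0],[0,0,0]],
    [[0.002,0.0002,0],[0,0,0]],
  ],
)

```text
time: 12.25
tool_pos: [0.5202, 0.0148, 0.0023]
tool_rot: [-0.0, 0.999, 0.051, -0.001]
contact_force: [-6.4, -1.3, 4.1]
gripper_width: 0.5
```

drive_tool(
  series=[
    [[0.001,0.0001,0],[0,0,0]],
    [[0.002,0.0002,0],[0,0,0]],
    [[0.002,0.0002,0],[0,0,0]],
  ],
)

```text
time: 12.55
tool_pos: [0.5222, 0.015, 0.0023]
tool_rot: [-0.0, 0.999, 0.051, -0.001]
contact_force: [-6.1, -0.3, 4.3]
gripper_width: 0.5
```

drive_tool(
  series=[
    [[0.001,0.0001,0],[0,0,0]],
    [[0.002,0.0002,0],[0,0,0]],
    [[0.002,0.0002,0],[0,0,0]],
  ],
)

```text
time: 12.85
tool_pos: [0.5231, 0.0151, 0.0022]
tool_rot: [0.0, 0.999, 0.052, -0.003]
contact_force: [-11.0, -1.9, 8.1]
gripper_width: 0.496
```

```bash
python3 - <<'E'
from h import *
s=state();print(s["tool_pos"],s["tool_rot"],s["contact_force"],s["gripper_width"],s["time"])
m=camera_model("wrist");im=grab_frame("wrist");save(im,"w7.png");np.save("m7.npy",m,allow_pickle=True)
E
```

```text
[0.52313047 0.0151086  0.00223631] [ 5.67863782e-06  9.98665473e-01  5.15551909e-02 -3.05541779e-03] [-11.04018091  -1.90523591   8.11942404] 0.4957384162132419 12.85
```

View pics/w7.png

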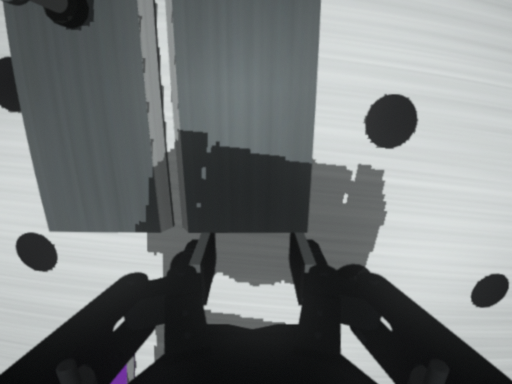

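Both near ends are level at row 232 and the push force rose to 11 N with the travel stopped, so the plate is up against the fence. I'll go round to the plain edge.

drive_tool(
  series=[
    [[-0.008,-0.0008,0],[0,0,0]],
    [[-0.018,-0.0018,0.003],[0,0,0]],
    [[-0.018,-0.0018,0.05],[0,0,0]],
    [[-0.018,-0.0018,0.1],[0,0,8]],
    [[0.01,-0.03,0.11],[0,0,16]],
    [[0.04,-0.05,0.11],[0,0,24]],
    [[0.07,-0.05,0.11],[0,0,32]],
    [[0.09,-0.05,0.11],[0,0,40]],
  ],
)

```text
time: 13.7
tool_pos: [0.6171, -0.0357, 0.1134]
tool_rot: [0.001, 0.92, 0.392, 0.001]
contact_force: [-0.6, 0.9, 0.4]
gripper_width: 0.502
```

drive_tool(
  series=[
    [[0,0,0],[0,0,8]],
    [[0,0,0],[0,0,16]],
    [[0,0,0],[0,0,24]],
    [[0,0,0],[0,0,32]],
    [[0,0,0],[0,0,40]],
    [[0,0,0],[0,0,48]],
    [[0,0,0],[0,0,50]],
    [[0,0,0],[0,0,50]],
  ],
)

```text
time: 14.5
tool_pos: [0.6152, -0.0349, 0.1127]
tool_rot: [0.001, 0.67, 0.742, 0.0]
contact_force: [0.8, 0.5, 0.3]
gripper_width: 0.502
```

```bash
python3 - <<'E'
from h import *
s=state();print(s["tool_pos"],s["tool_rot"],s["contact_force"],s["gripper_width"],s["time"])
q=s["tool_rot"];print("yaw",2*np.degrees(np.arctan2(q[2],q[1]))-90)
m=camera_model("wrist");im=grab_frame("wrist");save(im,"w8.png");np.save("m8.npy",m,allow_pickle=True)
E
```

```text
[ 0.61520598 -0.03485149  0.11268796] [5.47473709e-04 6.70027190e-01 7.42336224e-01 4.41417323e-04] [0.80826269 0.46220425 0.3057953 ] 0.5019789843272713 14.5
yaw 5.8616476533431126
```

View pics/w8.png

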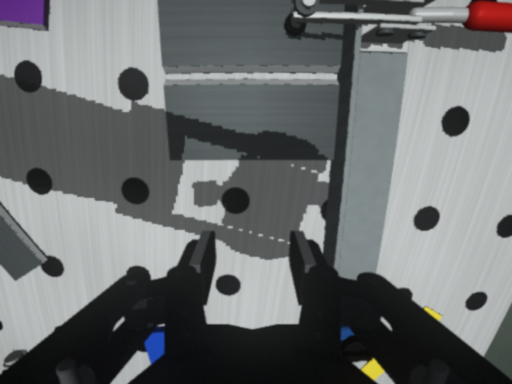

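The gap between the plates shows as a bright strip at row 76, columns 165–335, and the plate end meets the fence at column 335. I'll go down 8 mm nearer the robot, for room at the fence, and push.

drive_tool(
  series=[
    [[-0.008,-0.001,-0.045],[0,0,0]],
    [[-0.008,-0.001,-0.09],[0,0,0]],
    [[-0.008,-0.001,-0.107],[0,0,0]],
    [[-0.008,-0.001,-0.1095],[0,0,0]],
    [[-0.008,-0.001,-0.1095],[0,0,0]],
  ],
)

```text
time: 15.05
tool_pos: [0.608, -0.036, 0.0037]
tool_rot: [0.001, 0.67, 0.742, 0.0]
contact_force: [0.1, -0.9, 0.0]
gripper_width: 0.501
```

drive_tool(
  series=[
    [[-0.0006,0.006,0],[0,0,0]],
    [[-0.0012,0.012,0],[0,0,0]],
    [[-0.0016,0.016,0],[0,0,0]],
    [[-0.0019,0.018,0],[0,0,0]],
    [[-0.0021,0.02,0],[0,0,0]],
    [[-0.0021,0.02,0],[0,0,0]],
  ],
)

```text
time: 15.65
tool_pos: [0.6058, -0.0168, 0.0037]
tool_rot: [0.001, 0.67, 0.743, -0.0]
contact_force: [-0.4, -4.3, 3.3]
gripper_width: 0.495
```

drive_tool(
  series=[
    [[-0.0001,0.001,0],[0,0,0]],
    [[-0.0002,0.002,0],[0,0,0]],
    [[-0.0002,0.002,0],[0,0,0]],
  ],
)

```text
time: 15.95
tool_pos: [0.6056, -0.0154, 0.0037]
tool_rot: [0.002, 0.67, 0.742, -0.001]
contact_force: [-1.1, -5.6, 3.5]
gripper_width: 0.504
```

drive_tool(
  series=[
    [[-0.0001,0.001,0],[0,0,0]],
    [[-0.0002,0.002,0],[0,0,0]],
    [[-0.0002,0.002,0],[0,0,0]],
  ],
)

```text
time: 16.25
tool_pos: [0.6054, -0.0135, 0.0037]
tool_rot: [0.002, 0.67, 0.742, -0.001]
contact_force: [-0.6, -7.4, 3.6]
gripper_width: 0.498
```

drive_tool(
  series=[
    [[-0.0001,0.001,0],[0,0,0]],
    [[-0.0002,0.002,0],[0,0,0]],
    [[-0.0002,0.002,0],[0,0,0]],
  ],
)

```text
time: 16.55
tool_pos: [0.6054, -0.0118, 0.0037]
tool_rot: [0.002, 0.67, 0.743, -0.001]
contact_force: [-0.3, -7.7, 3.9]
gripper_width: 0.499
```

drive_tool(
  series=[
    [[-0.0001,0.001,0],[0,0,0]],
    [[-0.0002,0.002,0],[0,0,0]],
    [[-0.0002,0.002,0],[0,0,0]],
  ],
)

```text
time: 16.85
tool_pos: [0.6054, -0.0115, 0.0038]
tool_rot: [0.003, 0.67, 0.743, -0.002]
contact_force: [0.1, -14.4, 2.1]
gripper_width: 0.503
```

```bash
python3 - <<'E'
from h import *
s=state();print(s["tool_pos"],s["tool_rot"],s["contact_force"],s["ft_torque"],s["time"])
m=camera_model("wrist");im=grab_frame("wrist");save(im,"w9.png");np.save("m9.npy",m,allow_pickle=True)
E
```

```text
[ 0.60542461 -0.01151577  0.00381164] [ 0.00323167  0.66961972  0.74269483 -0.00183689] [  0.11800675 -14.43240534   2.11276387] [-2.2232789  -0.02677191  0.01775606] 16.85
```

View pics/w9.png

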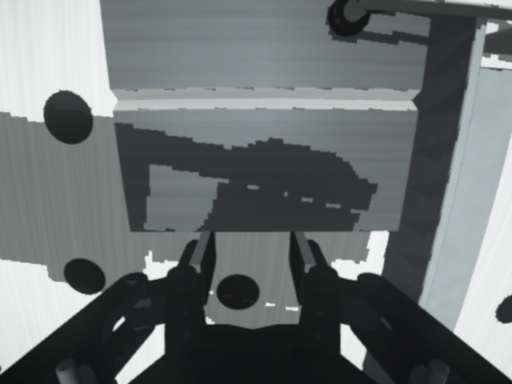

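The bevels now meet in a closed V along rows 88–108. The push force jumped to 14 N with only 0.3 mm of travel, so the joint is closed. I'll check the angles and the fence end.

```bash
python3 - <<'E'
from h import *
m=np.load("m9.npy",allow_pickle=True).item()
im=cv2.imread("pics/w9.png");g=cv2.cvtColor(im,cv2.COLOR_BGR2GRAY)
save(cv2.resize(cv2.convertScaleAbs(im[60:260,350:480],alpha=2.2),None,fx=3,fy=3,interpolation=cv2.INTER_NEAREST)[:,:,::-1],"w9a.png")
def L(n,a,b,z,**k):
    P=edge(g,a,b,**k);w=unproj("wrist",P,z,m)[:,:2]; l=line(w)
    print(n,np.round(l[0],1),round(float(l[2]),2)); return l
ct=L("c top",(130,88),(410,88),.01,half=3)
lt=L("l top",(130,109),(410,109),.01,half=3)
lo=L("outer",(133,232),(398,232),.01,half=4)
lf=L("far",(416,112),(400,229),.01,half=3)
ln=L("near",(115,112),(130,229),.01,half=3)
cn=L("cnear",(103,10),(112,85),.01,half=3)
for a,b in ((cn,ct),(ln,lt),(ln,lo),(lf,lo),(lf,lt)): print(np.round(meet(a,b),1))
n=np.array([-lt[1][1],lt[1][0]])
for x in (530,600,670):
  f=lambda l:l[0]+l[1]*(x-l[0][0])/l[1][0]
  print(x,"top-top gap (10 = tight)",(f(ct)-f(lt))@n)
E
```

```text
c top [596.9  73.1] 6.23
l top [603.   64.3] 5.95
outer [6.186e+02 5.000e-01] 6.16
far [680.9  41.4] 95.96
near [531.5  29.5] 95.7
cnear [525.8  87. ] 96.4
[528.2  65.6]
[528.8  56.6]
[535.3  -8.5]
[684.4   7.6]
[677.7  72.1]
530 top-top gap (10 = tight) 9.071569
600 top-top gap (10 = tight) 9.419318
670 top-top gap (10 = tight) 9.767067
```

View pics/w9a.png

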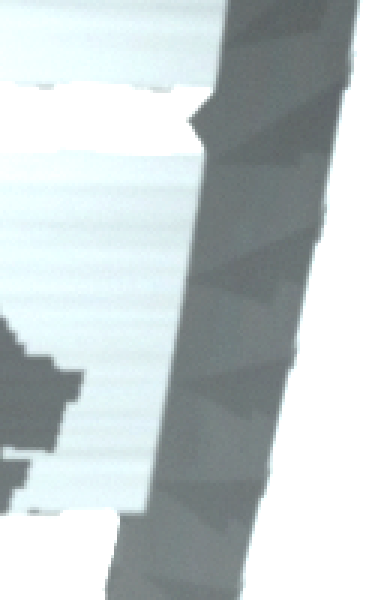

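Measured from the picture, the two near ends are level within about 0.7 mm. The top-to-top gap is 9.1–9.8 mm, where 10 mm nominal means tight. I'll back off and look from above.

drive_tool(
  series=[
    [[0.0004,-0.004,0],[0,0,0]],
    [[0.001,-0.01,0],[0,0,0]],
    [[0.002,-0.02,0.005],[0,0,0]],
    [[0.002,-0.02,0.05],[0,0,0]],
    [[0.002,-0.02,0.1],[0,0,0]],
    [[0.002,-0.03,0.14],[0,0,0]],
    [[0.002,-0.04,0.16],[0,0,0]],
    [[0.002,-0.04,0.16],[0,0,0]],
  ],
)

```text
time: 17.7
tool_pos: [0.6089, -0.0493, 0.168]
tool_rot: [0.004, 0.67, 0.742, 0.002]
contact_force: [0.2, -0.4, 0.1]
gripper_width: 0.497
```

```bash
python3 - <<'E'
from h import *
s=state();print(s["tool_pos"],s["tool_rot"],s["contact_force"],s["time"])
m=camera_model("wrist");im=grab_frame("wrist");save(im,"w10.png");np.save("m10.npy",m,allow_pickle=True)
save(cv2.resize(cv2.convertScaleAbs(im[0:200,120:380],alpha=1.4),None,fx=3,fy=3,interpolation=cv2.INTER_CUBIC),"w10a.png")
E
```

```text
[ 0.60894024 -0.0492688   0.16804424] [0.00375245 0.67031551 0.74206318 0.00229656] [ 0.18421085 -0.41568143  0.10709069] 17.7
```

View pics/w10a.png

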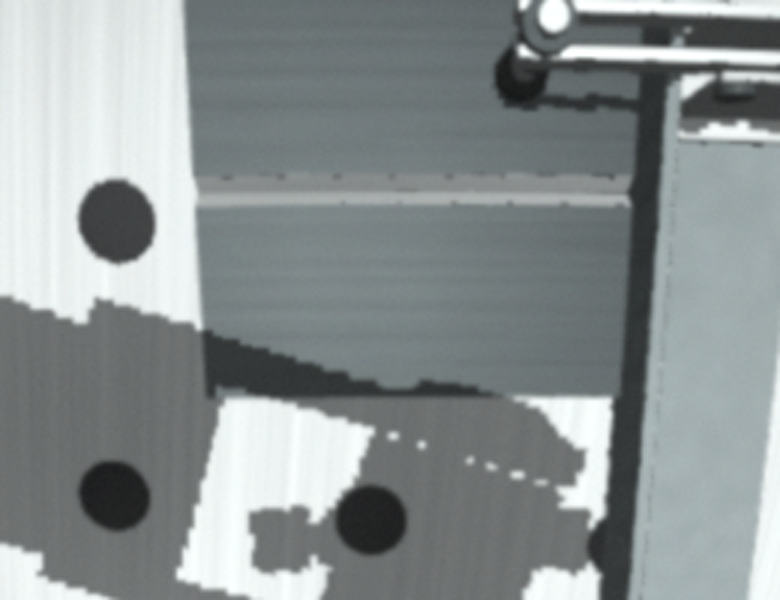

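The joint is a closed V at crop row 190 and the near ends are collinear at crop columns 185–210. The far end meets the dark fence face with no bright strip between them. One last measurement, also of the bystanders.

```bash
python3 - <<'E'
from h import *
m=np.load("m10.npy",allow_pickle=True).item()
im=cv2.imread("pics/w10.png");g=cv2.cvtColor(im,cv2.COLOR_BGR2GRAY)
C=lambda p:np.array([120+p[0]/3,p[1]/3])
def L(n,a,b,z,**k):
    P=edge(g,C(a),C(b),**k);w=unproj("wrist",P,z,m)[:,:2]; l=line(w)
    print(n,np.round(l[0],1),round(float(l[2]),2)); return l
ct=L("c top",(200,175),(630,177),.01,half=3)
lt=L("l top",(200,207),(630,206),.01,half=3)
lo=L("outer",(215,396),(500,397),.01,half=3)
lf=L("far",(630,212),(613,390),.01,half=3)
ln=L("near",(196,215),(210,390),.01,half=3)
cn=L("cnear",(185,0),(195,170),.01,half=3)
fb=L("fence base",(610,420),(600,590),0,half=3)
e=np.array([.9945,.1045])
for nm,a,b in (("cn",cn,ct),("near/j",ln,lt),("near/o",ln,lo),("far/o",lf,lo),("far/j",lf,lt)): p=meet(a,b);print(nm,np.round(p,1),"u",round(float(p@e),1))
for l,nm in ((lo,'outer'),(lt,'joint')):print("fence base u at",nm,meet(fb,l)@e)
n=np.array([-lt[1][1],lt[1][0]])
for x in (530,670):
  f=lambda l:l[0]+l[1]*(x-l[0][0])/l[1][0]
  print(x,"top gap",(f(ct)-f(lt))@n)
t=grab_frame("top");save(t,"top10.png")
for n in ("pipe_offcut","spray_can","slag_hammer","wire_brush"): print(n,place_of("top",n)[:2])
print([ (r["location"],r["confidence"]) for r in place_of("wrist","loose_plate")],[ (r["location"],r["confidence"]) for r in place_of("wrist","clamped_plate")])
E
```

```text
c top [607.3  74.3] 5.77
l top [596.   63.5] 5.91
outer [593.8  -2. ] 5.69
far [681.   40.5] 95.76
near [531.9  24.3] 96.11
cnear [524.4  95.6] 96.04
fence base [688.5 -33.8] 94.51
cn [527.5  66.2] u 531.5
near/j [528.4  56.5] u 531.4
near/o [535.3  -7.9] u 531.6
far/o [684.4   7. ] u 681.3
far/j [677.8  71.9] u 681.6
fence base u at outer 682.2899623680115
fence base u at joint 683.9846511154175
530 top gap 9.785933
670 top gap 9.44656
pipe_offcut [{'location': [0.4299, 0.2603, -0.0006], 'confidence': 0.67}]
spray_can [{'location': [0.5627, -0.4802, -0.0001], 'confidence': 0.65}]
slag_hammer [{'location': [0.3691, -0.4388, -0.0013], 'confidence': 0.57}]
wire_brush []
[([0.6103, 0.039, 0.0], 0.81), ([0.5523, -0.2889, 0.0009], 0.6), ([0.3407, -0.1101, 0.0016], 0.59), ([0.68, 0.0778, 0.0052], 0.55)] [([0.6012, 0.1054, 0.0017], 0.94), ([0.6852, 0.0063, 0.0007], 0.51)]
```

View pics/top10.png

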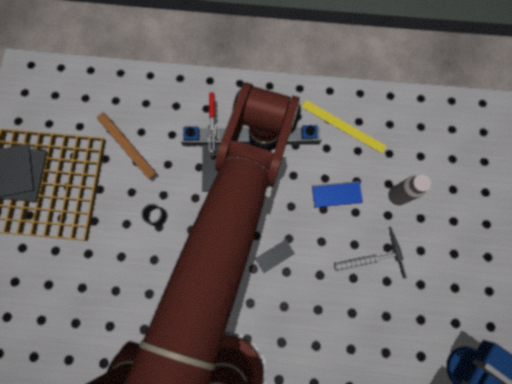

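The near ends agree to 0.1 mm, the joint is tight at both ends, and the bystanders are where they were. The tool is clear at z = 0.17, so I'm handing in.

```bash
python3 -c "
from plant import *
print(state()['time'],job_done())"
```

```text
the job is handed in; nothing more can be done
18.1 None
```

I pushed the larger grey plate home with the half-open fingers and handed the job in at 18.1 s. The plate is tight against the clamped plate and up against the fence. I squared it against both fingers on its plain edge, pushed its near end until it met the fence (11 N), then pushed it sideways until the bevels met (14 N). I then backed the tool off clear of everything.

**Joint:** in the last wrist picture the top edges of the two bevels were 9.8 mm apart near the robot and 9.4 mm near the fence, where 10 mm means tight. The two plates' edges were parallel to within about 0.15°.

**Fence end:** the near ends of the two equal plates line up to about 0.1 mm, and the clamped plate touches the fence.
- **Disagreement:** the fence base line gave gaps of 0.9 mm at the outer corner and 2.4 mm at the joint corner. That line came from a short visible stretch, fitted about 1° off square and extended to the joint corner. I trusted the near-end comparison instead.

**Bystanders:** the can and the hammer were found within 3 mm of where they started. The pipe and the brush show at the same pixels in the top picture as at the start. For those two I have no position comparison, because the first detection of the pipe was wrong and the last check did not find the brush.

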